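Index the swivel vise to the yellow button

TASK

Slide the orange-handled lock bolt fully back, draw the spring index pin up by its black knob, swing the vise round to the hole beside the yellow button and let the pin drop fully home there. Then slide the lock bolt fully in again and let go. Do not disturb the locomotive, spinning top, key and tweezer block.

Things in the scene. Friction and masses are not known exactly. Their poses are not given: they have to be found in the camera images.
- base: Dark iron base of a small green swivel vise, fixed to the bench, its yaw varies: a round plate 220 mm wide, 30 mm high; origin on the turning axis at bench level. +x points to the start hole, -x to the lock bolt. Seven 11 mm holes lie on a 75 mm radius circle at -90, -60, -30, 0, 30, 60 and 90 degrees from +x, anticlockwise from above.
- plate_centre (a point): Point on the vertical turning axis at the plate's top face, 30 mm up; axes as the base. The vise on top is 104 mm high and stays within 60 mm of this axis, apart from its arm, which carries the index pin at 75 mm.
- swivel (a joint): Angle of the vise about the vertical axis, rad, 0 with the pin in the start hole, growing anticlockwise from above. Turns (about 1 N at the pin) from -1.8 to 1.8 only while the bolt is back and the pin drawn; stays where it is left. About 0.02 rad of play when the pin is home.
- index_pin (a joint): How far the pin is drawn up, m: 0 fully home in a hole, about 0.010 resting on the plate between holes, 0.022 upper stop. A spring pulls it down (4 N at 0, 7 N at the stop); it does not stay up when let go. Its 8 mm shank has a round nose that finds a hole from about 3 mm off centre.
- knob_grip (a point): Grip point of the index pin, on its axis in the middle of the upright round black knob (24 mm wide, 28 mm at the top rim, spinning freely on the pin). With the pin home it is at height 79 mm, the knob spans 61 to 92 mm, and the 22 mm steel sleeve below ends at 58 mm. It rises with the pin and goes round with the vise.
- lock_bolt (a joint): How far the lock bolt is slid back from the vise, m: 0 fully in (locks the vise), 0.020 fully back (free). It slides level along the base's -x direction, outward from the vise, with about 1.5 N of friction and stays where it is left. It goes in only when the pin sits in a hole.
- bolt_grip (a point): Grip point on the lock bolt's upright orange round post (16 mm diameter, its top at 86 mm, its foot block's top at 42 mm); the point is on the post's axis at height 72 mm, 104 mm from the turning axis when the bolt is in and 124 mm when it is back.
- button_yellow: Yellow enamel button, 18 mm diameter and 4 mm high, fixed on the plate just outside the hole it marks (97 mm from the turning axis, in line with the hole): the wanted hole. It is beside the hole at -60, 60 or 90 degrees. Origin at the centre of its underside.
- button_white: White enamel button of the same kind, beside another hole.
- button_blue: Blue enamel button of the same kind, beside another hole.
- locomotive: Loose red tin locomotive, 120 x 52 mm, 80 mm high, a bystander; origin at the centre of its underside.
- spinning_top: Loose blue tin spinning top, 72 mm diameter, 80 mm high, a bystander; origin at the centre of its underside.
- clock_key: Loose flat brass clockwork key, 70 mm long, 8 mm high, a bystander; origin at its underside.
- tweezer_block: Loose steel block 50 x 80 x 30 mm with tweezers standing in it, 77 mm high in all, a bystander; origin at the centre of its underside.

How it is judged (in metres and radians):
On the way, in this order (a step that is already met when the one before it is completed fails the run):
1. the lock bolt is slid back, with the pin still home (value of joint lock_bolt above 0.014 m and value of joint index_pin below 0.003 m), for 0.1 s.
2. the index pin is drawn clear of its hole with the bolt back (value of joint index_pin above 0.0095 m and value of joint lock_bolt above 0.01 m), for 0.1 s.
3. the pin is home in the hole beside the yellow button, the bolt still back (value of joint index_pin below 0.003 m and horizontal distance between knob_grip and button_yellow below 0.03 m and value of joint lock_bolt above 0.01 m), for 0.2 s.
At the end, for the whole second after the job is handed in: The index pin is home (within 3 mm) in the hole beside the yellow button (knob axis within 30 mm of the button's centre), the lock bolt is in again (within 5 mm), and the vise stands still (value of joint index_pin below 0.003 m and horizontal distance between knob_grip and button_yellow below 0.03 m and value of joint lock_bolt below 0.005 m and velocity of joint swivel between -0.05 and 0.05 rad/s); the robot touches nothing.
It fails at once if a bystander (locomotive, top, key or tweezer block) is moved by more than 20 mm (distance of any of locomotive, spinning_top, clock_key, tweezer_block from where it was at the start of the episode above 0.02 m).
It also fails if it takes over 54 s, if anything falls off the work surface, if the arm or the gripper's body presses on something with over 40 N, if the wrist force passes 120 N, or if a joint passes its speed limit or range.

ROBOT

A 7-joint arm with a two-finger parallel gripper is mounted at the origin on the work surface. World frame = base frame: x ahead of the robot, y to its left, z up, the work surface at z = 0. Lengths are in mm, angles in degrees, forces in N, time in s.
With the tool pointing down it reaches from about 425 to 925 mm from the base axis. Payload 6.8 kg.
Tool frame: the origin (TCP) lies on the centre line of the jaws, within the pads' length; the fingertips stand 25 mm ahead of it and the grasp point (between the pads) lies 6 mm ahead of it; z points along the fingers, y is the line along which they close (so a half turn about z gives the same grasp; the last joint's range is limited). The gripper opens to 85 mm and grips with 20 to 120 N. Pads are 22 mm wide; open, the fingers measure 114 mm over their backs; the gripper's body (76 mm by 85 mm) begins 54 mm behind the grasp point. The pads swing forward as they close: fully open they stand 13 mm farther back than shut.
Start: joints at [62.962, 27.33, 1.283, 89.118, -0.659, 63.558, -4.761], TCP at [240.193, -630.836, 256.308] pointing down, gripper open.
Joint ranges: [-169.35, 169.35], [-19.33, 120.38], [-80.79, 83.38], [13.8, 139.57], [-78.32, 258.32], [9.67, 109.79], [-169.56, 169.56]. Speed limits (degrees/s): [136.94, 136.94, 180, 180, 180, 180, 180].

INTERFACE

Orientations are given as a 3x3 rotation matrix whose columns are the frame's x, y, z axes.
In Python, from cell import reach, move_linear, goto_joints, command_gripper, sleep, inverse_kinematics, camera, PlanningError, close_job, find_in, mark_of, read_time_s, read_qpos, read_dq, read_joint_efforts, read_tcp_pos, read_orientation, read_contact_force, read_wrist_torque, read_opening gives the robot as it stands. Calls block until the motion is done:
- reach(position, orientation): joint-space move of the TCP to a pose.
- move_linear(position, attitude=None, speed=150): straight line of the TCP; attitude=None keeps the orientation; speed is the mean speed in mm/s.
- goto_joints(angles): joint-space move.
- command_gripper(opening, squeeze=None): opening from 0.0 (shut) to 1.0 (fully open); squeeze is the grip in N (None keeps the last); returns when the fingers have stopped.
- sleep(seconds).
- inverse_kinematics(position, orientation): joint angles nearest the present ones, or None.
- camera(name): name is "scene" or "top" or "wrist"; returns a dict with "image" (400x640x3 uint8, red, green, blue), "K" (3x3 intrinsics, pixels), "dist" ([k1, k2, p1, p2, k3] as OpenCV has them; the pictures are not rectified), "rvec" (rotation vector, rad) and "tvec" (3), from world to camera coordinates, as OpenCV has them; the wrist camera has in their place "mount" (4x4, takes a point from camera to tool coordinates, whose origin is the TCP and whose axes are the flange's). Camera axes: x right, y down, z forward; pixel columns grow to the right and rows downward; lengths in mm; the calibration is good to about 2 mm. A picture is of the moment at which its call begins: read the wrist's pose just before it. There is no depth.
A pose or a line that the arm cannot do raises PlanningError and nothing moves.
- close_job(): hands the job in, once; it reports no verdict.
Trained networks look in a picture, given as the dict that the camera call returned (one of the last four; its "shot" number tells which), for a name from the list of things; names that differ only in an ending like _2 or _b are one class to them, and where a whole thing is asked for, a point or a joint stands for the part that bears it (a point fixed in the world has none). Each returns a list of dicts, best first, with "p" (0 to 1); they miss things now and then, are a little off and sometimes report something else, mostly with a low value. They report only what shows in the picture. A call takes as long as a camera call.
- find_in(picture, label): "location" ([column, row] in pixels, amid what is visible of it).
- mark_of(picture, label): "location" ([column, row] in pixels: a listed point, or the origin of a listed thing).
Readings, each from a call of its own:
- read_time_s(): time.
- read_qpos(): joint angles.
- read_dq(): joint speeds.
- read_joint_efforts(): joint torques, N m.
- read_tcp_pos(): TCP position.
- read_orientation(): TCP orientation.
- read_contact_force(): force on the tool from outside, world axes, zero at the start.
- read_wrist_torque(): the same for the moment, N m.
- read_opening(): opening from 0.0 (shut) to 1.0 (fully open).
Only numpy, scipy, OpenCV 4.12 (cv2) and the standard library are available. Lean on these libraries where they do the work, as an engineer would, in place of code of your own. Each camera call takes 0.05 s, during which the arm holds its last target. There are 200 camera calls.

## Working session

There is one attempt and no reset: what is moved stays moved. The work goes in short steps, each a Python script; the robot and the scene stay as the last script left them, time stands still between calls to the robot, and variables do not carry over. Pictures are saved under pics/ and viewed, on a budget of 10 in all, crops included, one or two more only if the job needs it, and the job is handed in when it is done.

```bash
mkdir -p pics; ls; cat > h.py <<'E'
import numpy as np, cv2
from cell import *
def ray(c,px,pose=None):
    u=cv2.undistortPoints(np.array([[px]],float),np.array(c["K"],float),np.array(c["dist"],float))[0,0]
    d=np.array([u[0],u[1],1.])
    if "mount" in c:
        p,R=pose; M=np.array(c["mount"]); Rc=R@M[:3,:3]; o=p+R@M[:3,3]
        return o,Rc@d
    R=cv2.Rodrigues(np.array(c["rvec"],float))[0]
    return -R.T@np.array(c["tvec"],float).ravel(),R.T@d
def at_z(c,px,z,pose=None):
    o,d=ray(c,px,pose); return o+d*(z-o[2])/d[2]
def tri(rs):
    A=0;b=0
    for o,d in rs:
        d=d/np.linalg.norm(d);P=np.eye(3)-np.outer(d,d);A=A+P;b=b+P@o
    return np.linalg.solve(A,b)
def save(c,n): cv2.imwrite("pics/"+n,cv2.cvtColor(c["image"],cv2.COLOR_RGB2BGR))
def down(a):  # tool y axis at angle a (deg), z down
    a=np.radians(a);y=np.array([np.cos(a),np.sin(a),0]);z=np.array([0,0,-1.]);return np.column_stack([np.cross(y,z),y,z])
E
python3 - <<'E'
from h import *
np.set_printoptions(precision=1,suppress=True)
cs={n:camera(n) for n in("scene","top")}
for n,c in cs.items(): save(c,n+"0.png")
H=dict(plate_centre=30,knob_grip=79,bolt_grip=72,button_yellow=30,button_white=30,button_blue=30,locomotive=0,spinning_top=0,clock_key=0,tweezer_block=0,base=0)
for l,z in H.items():
    rs=[]
    for n,c in cs.items():
        m=mark_of(c,l)
        for k in m[:2]: print(l,n,round(k["p"],2),np.array(k["location"]),at_z(c,k["location"],z)[:2])
        if m: rs.append(ray(c,m[0]["location"]))
    if len(rs)==2: print("   tri",tri(rs))
print(read_time_s(),read_orientation())
E
```

```text
pics
plate_centre scene 0.62 [312.5 209.2] [593.9  51.3]
plate_centre scene 0.55 [383.3 195.4] [652.4 219.8]
plate_centre top 0.97 [328.3 213.2] [600.5  41.8]
plate_centre top 0.37 [353.  133.1] [786.9 -11.1]
   tri [600.3  44.   39.8]
knob_grip scene 0.74 [342.5 205.9] [660.   87.2]
knob_grip top 0.71 [308.  183.6] [655.6  85.3]
   tri [657.2  87.2  76.1]
bolt_grip scene 0.56 [270.9 182.1] [498.6  -3.4]
bolt_grip top 0.72 [352.8 253. ] [511.5 -11.3]
bolt_grip top 0.68 [282.9 211.5] [595.9 137.2]
   tri [511.  -10.1  85.3]
button_yellow scene 0.5 [344.5 194.5] [597.2 143.2]
button_yellow scene 0.21 [328.4 187.7] [555.9 124.2]
button_yellow top 0.58 [286.4 213.4] [598.3 134.5]
   tri [599.4 137.   34.6]
button_white scene 0.51 [318.6 247.7] [695.   -0.4]
button_white top 0.39 [345.7 172.7] [693.2   4.5]
   tri [693.3   2.9  26.1]
button_blue scene 0.62 [335.3 147.2] [436.9 231.9]
button_blue scene 0.61 [341.1 207. ] [625.9 111.5]
button_blue top 0.42 [290.9 238. ] [544.  122.6]
   tri [543.  126.7 145.7]
locomotive scene 0.57 [337.9 149.3] [419.3 255.2]
locomotive top 0.57 [229.5 297.4] [411.1 258.5]
   tri [411.  261.1  -8.5]
spinning_top scene 0.91 [269.9 312.9] [ 754.8 -157.8]
spinning_top top 0.91 [414.9 149.3] [ 760.2 -157.7]
   tri [ 758.  -157.8    5.2]
clock_key scene 0.57 [341.6 295. ] [802.  -16.2]
clock_key top 0.53 [353. 132.] [800.3 -12.3]
   tri [800.9 -13.6  -3.6]
tweezer_block scene 0.76 [383.6 198.3] [640.3 236. ]
tweezer_block top 0.55 [247.9 197.4] [638.6 228.7]
   tri [640.2 231.4   1.5]
base scene 0.7 [314.5 223.1] [611.   45.5]
base top 0.96 [325.2 211.9] [608.   49.4]
base top 0.55 [415.5 149.6] [ 759.5 -159. ]
   tri [608.3  48.6  -4.4]
1.2 [[ 0.9  0.4  0. ]
 [ 0.4 -0.9 -0. ]
 [-0.   0.  -1. ]]
```

```bash
python3 - <<'E'
import cv2,numpy as np
a=cv2.imread("pics/scene0.png")[100:350,200:440];b=cv2.imread("pics/top0.png")[100:350,190:430]
cv2.imwrite("pics/both.png",cv2.resize(np.hstack([a,b]),(800,417),interpolation=cv2.INTER_CUBIC))
E
python3 - <<'E'
from h import *
np.set_printoptions(precision=1,suppress=True)
# look from above with wrist camera
M=np.array(camera("wrist")["mount"]);print(M)
for a in (33+90,33-90):
    print(a,inverse_kinematics([600,45,300],down(a)),inverse_kinematics([505,-12,66],down(a)))
E
```

```text
[[   0.    -1.    -0.3   73.4]
 [   1.     0.     0.    -0.5]
 [  -0.    -0.3    1.  -117.3]
 [   0.     0.     0.     1. ]]
123 [ 36.6  33.2 -67.7  93.6  31.6  75.   86.6] [ 45.   48.  -68.3 117.2  55.8  56.6  69.7]
-57 [ 13.3  21.1 -30.6  95.   11.5  67.  -77.1] [  9.7  28.6 -19.  119.3  16.   34.4 -77.4]
```

View pics/both.png

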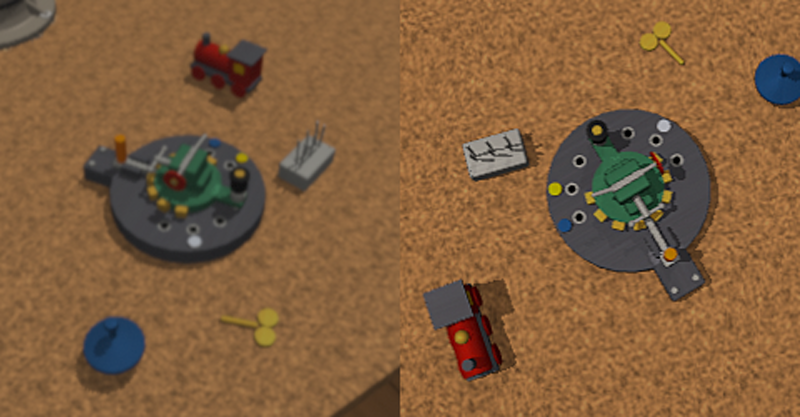

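```bash
python3 - <<'E'
from h import *
np.set_printoptions(precision=1,suppress=True)
H=dict(plate_centre=30,knob_grip=79,bolt_grip=72,button_yellow=30,button_white=30,button_blue=30)
reach([585,35,330],down(-57))
rs={}
for i,p in enumerate(([585,35,330],[545,10,330])):
    if i: move_linear(p)
    pose=(np.array(read_tcp_pos()),np.array(read_orientation()))
    c=camera("wrist");save(c,f"w{i}.png")
    for l,z in H.items():
        m=mark_of(c,l)
        for k in m[:2]: print(l,round(k["p"],2),np.array(k["location"]),at_z(c,k["location"],z,pose)[:2])
        if m: rs.setdefault(l,[]).append(ray(c,m[0]["location"],pose))
for l,r in rs.items():
    if len(r)==2: print(l,"tri",tri(r))
print(read_time_s(),read_qpos())
E
```

```text
plate_centre 0.55 [322.6  82.8] [661.6  84.7]
knob_grip 0.58 [324.8  75.8] [667.2  85.3]
bolt_grip 0.67 [322.8 232. ] [511.3 -12.8]
button_yellow 0.6 [255.9 101.4] [598.3 142.4]
button_white 0.73 [391.8 103.1] [688.4  -0.6]
button_blue 0.64 [248.3 140.1] [551.3 126.9]
knob_grip 0.66 [326.2  33.7] [663.4  83.3]
bolt_grip 0.83 [325.  196.9] [512.  -13.8]
bolt_grip 0.53 [513.7  91.6] [ 730.8 -124.2]
button_yellow 0.49 [259.6  62.3] [600.8 137.9]
button_white 0.45 [390.1  63. ] [686.    5.3]
button_blue 0.57 [246.9 102. ] [552.  128.1]
knob_grip tri [669.2  86.5  42.1]
bolt_grip tri [511.9 -13.2  72.7]
button_yellow tri [599.8 139.4  34. ]
button_white tri [685.    4.5  45.3]
button_blue tri [553.5 125.9  40.5]
5.075 [ 18.6  14.1 -31.3 100.    7.8  68.  -71.8]
```

View pics/w0.png

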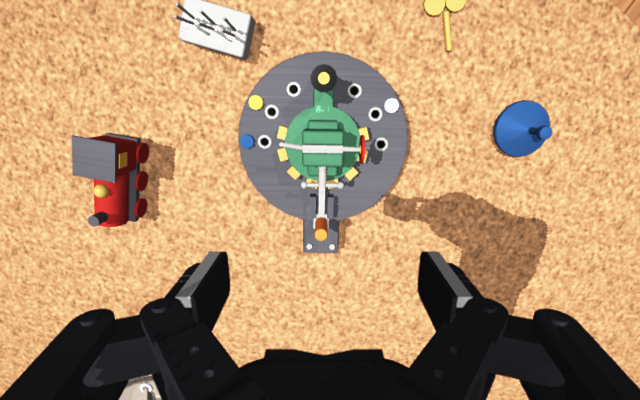

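```bash
python3 - <<'E'
from h import *
from scipy.optimize import least_squares
np.set_printoptions(precision=1,suppress=True)
D=[(75,0,665,84.5),(75,0,656,86),(-104,0,511.5,-13.3),(-104,0,511.5,-11.3),(97,60,599.5,140),(97,60,598.3,134.5),(97,-60,687,2.5),(97,-60,693,4.5),(97,90,551.5,127.5)]
f=lambda q:np.ravel([[q[0]+r*np.cos(q[2]+np.radians(a))-x,q[1]+r*np.sin(q[2]+np.radians(a))-y] for r,a,x,y in D])
s=least_squares(f,[600,44,.56],x_scale=[1,1,.01],loss="soft_l1");print(s.x,np.degrees(s.x[2]),f(s.x).reshape(-1,2))
np.save("base.npy",s.x)
yaw=np.degrees(s.x[2]);u=np.array([np.cos(s.x[2]),np.sin(s.x[2]),0])
R=down(yaw-90)
b=np.array([511.5,-12.8,0])
command_gripper(0.7,40)
reach(b+[0,0,150],R)
move_linear(b+[0,0,78],speed=80)
print("F",read_contact_force())
command_gripper(0,40);print("open",read_opening(),read_contact_force())
p=np.array(read_tcp_pos())
for d in (12,19,21):
    move_linear(p-u*d,speed=40);print(d,np.array(read_tcp_pos())-p,read_contact_force())
c=camera("wrist");save(c,"bolt_back.png");save(camera("scene"),"s1.png");print(read_time_s())
E
```

```text
[601.7  44.7   0.6] 32.42215388425169 [[-0.   0.4]
 [ 9.  -1.1]
 [ 2.4  2.2]
 [ 2.4  0.2]
 [-1.9  1.6]
 [-0.7  7.1]
 [ 0.6 -2.7]
 [-5.4 -4.7]
 [-1.8 -0.9]]
F [ 0.2  0.6 -0.6]
open 0.1754784955530802 [-5.7  5.1  7.9]
12 [-10.9  -6.5   0.1] [-4.   2.2  3.9]
19 [-16.7 -10.1   0. ] [-4.   3.6  5.5]
21 [-17.2 -10.4   0.1] [0.3 6.2 0.3]
8.8667
```

View pics/bolt_back.png

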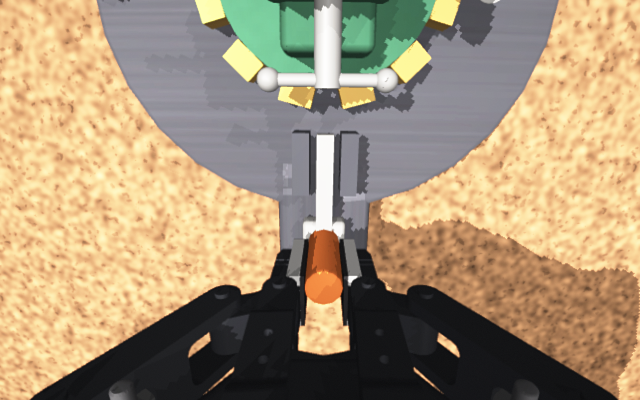

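```bash
python3 - <<'E'
from h import *
np.set_printoptions(precision=1,suppress=True)
q=np.load("base.npy");yaw=np.degrees(q[2]);u=np.array([np.cos(q[2]),np.sin(q[2]),0])
command_gripper(0.5,40)
p=np.array(read_tcp_pos());np.save("boltback.npy",p)
move_linear(p+[0,0,90],speed=200)
c0=np.array([q[0],q[1],0]);k=c0+75*u
reach(k+[0,0,170],down(yaw-90))
pose=(np.array(read_tcp_pos()),np.array(read_orientation()))
c=camera("wrist");save(c,"knob.png")
for l,z in (("knob_grip",79),("button_yellow",30),("button_white",30),("bolt_grip",72)):
    for m in mark_of(c,l)[:1]: print(l,m["p"],m["location"],at_z(c,m["location"],z,pose))
print(k,read_time_s())
for a in (-90,-60,-30): print(inverse_kinematics(c0+75*np.array([np.cos(q[2]+np.radians(a+90)),np.sin(q[2]+np.radians(a+90)),0])+[0,0,85],down(yaw+a)))
E
```

```text
knob_grip 0.86 [324.2, 211.8] [663.2  83.5  79. ]
button_yellow 0.62 [222.8, 218.4] [597.2 143.2  30. ]
button_white 0.65 [419.8, 221.5] [684.5   0.6  30. ]
[665.   84.9   0. ] 10.925
[  5.8  40.1 -26.5  95.4  22.2  49.7 -87.5]
[  8.   39.8 -33.2  98.7  27.3  49.7 -64.7]
[ 11.7  39.  -39.7 103.6  32.   49.2 -40.9]
```

View pics/knob.png

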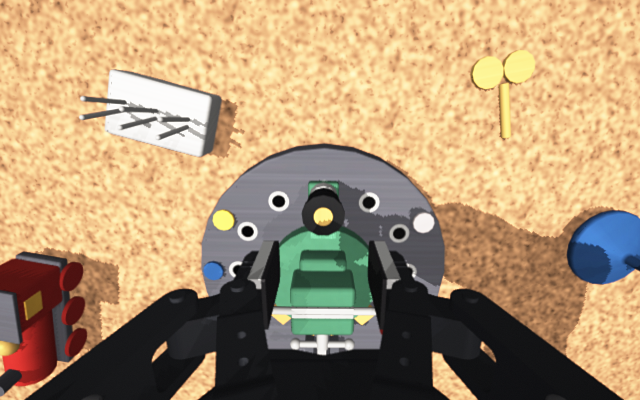

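```bash
python3 - <<'E'
from h import *
np.set_printoptions(precision=1,suppress=True)
q=np.load("base.npy");yaw=np.degrees(q[2])
move_linear([663.8,84.2,120],speed=150);move_linear([663.8,84.2,86],speed=60)
print("F",read_contact_force())
command_gripper(0,60);print("open",read_opening(),read_contact_force())
p=np.array(read_tcp_pos())
move_linear(p+[0,0,17],speed=50);print(np.array(read_tcp_pos())-p,read_contact_force())
c=camera("scene");save(c,"lift.png")
c=camera("wrist");save(c,"lift_w.png");print(read_time_s(),p)
np.save("knobp.npy",p)
E
python3 -c "
import cv2,numpy as np
a=cv2.imread('pics/lift.png')[130:260,240:400];b=cv2.imread('pics/lift_w.png')[100:,140:500]
cv2.imwrite('pics/l.png',np.hstack([cv2.resize(a,(400,325)),cv2.resize(b,(390,325))]))"
```

```text
F [0.4 0.2 0.5]
open 0.2908331985149388 [-0.7 -0.1  2.4]
[-0.4 -0.2 16.7] [ 0.4  1.2 -6.5]
13.0417 [664.2  84.4  86.7]
```

View pics/l.png

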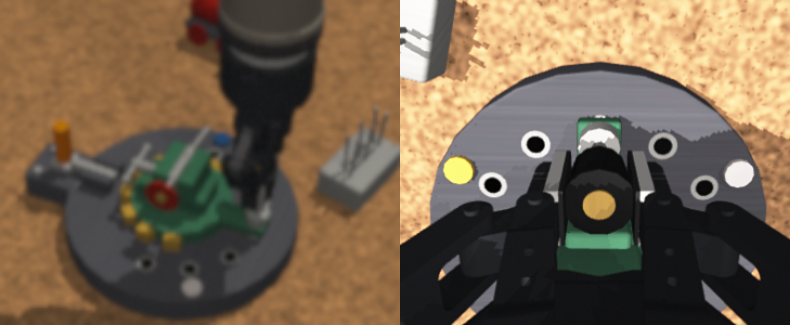

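```bash
python3 - <<'E'
from h import *
np.set_printoptions(precision=1,suppress=True)
p=np.array(read_tcp_pos());p[2]=np.load("knobp.npy")[2]+17
c=np.array([601,44.7]);r=p[:2]-c;r0=np.linalg.norm(r);a0=np.degrees(np.arctan2(r[1],r[0]));print(r0,a0)
for d in np.linspace(0,60,9)[1:]:
    a=np.radians(a0+d)
    move_linear([*(c+75*np.array([np.cos(a),np.sin(a)])),p[2]],down(a0+d-90),speed=40)
    print(d,np.array(read_contact_force()),read_opening())
pose=(np.array(read_tcp_pos()),np.array(read_orientation()))
w=camera("wrist");save(w,"swung.png")
for l,z in (("knob_grip",96),("button_yellow",30),("button_blue",30)):
    for m in mark_of(w,l)[:1]: print(l,m["p"],m["location"],at_z(w,m["location"],z,pose))
print(read_time_s(),pose[0])
E
```

```text
74.26951822333429 32.195020615486946
7.5 [-0.8  0.9 -7. ] 0.2902158857888481
15.0 [-0.4  0.5 -7. ] 0.29224210928870475
22.5 [-1.2  0.7 -7.7] 0.2942663462097978
30.0 [-0.7  0.4 -7.4] 0.29231260186722485
37.5 [-0.5 -0.2 -7.3] 0.2910912983872635
45.0 [-1.  -0.  -7.6] 0.2922718367177642
52.5 [-0.9 -0.5 -7.1] 0.29649824884857034
60.0 [-0.5 -0.3 -6.6] 0.2889795030138184
knob_grip 0.81 [325.3, 271.3] [598.7 121.4  96. ]
button_yellow 0.97 [324.9, 185.2] [597.9 142.6  30. ]
button_blue 0.72 [250.6, 203.0] [552.1 129.5  30. ]
16.3833 [598.2 119.5 103.7]
```

View pics/swung.png

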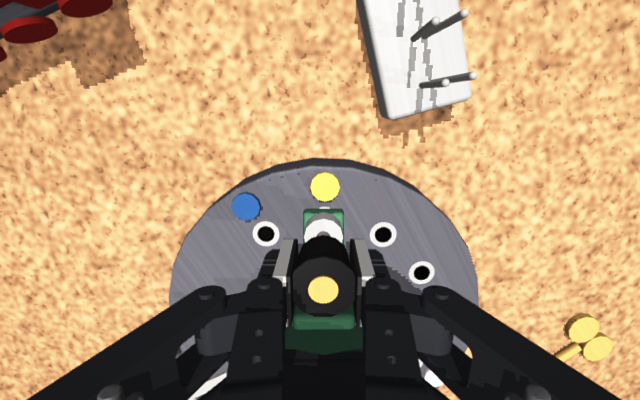

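```bash
python3 - <<'E'
from h import *
np.set_printoptions(precision=1,suppress=True)
p=np.array(read_tcp_pos());z0=np.load("knobp.npy")[2]
for dz in (10,6,1,0):
    move_linear([p[0],p[1],z0+dz],speed=30);print(dz,read_tcp_pos(),np.array(read_contact_force()))
command_gripper(0.5,40);sleep(0.3)
print(read_contact_force())
move_linear([p[0],p[1],165],speed=120)
cs={n:camera(n) for n in("scene","top")}
for n,c in cs.items(): save(c,n+"2.png")
pose=(np.array(read_tcp_pos()),np.array(read_orientation()))
w=camera("wrist");save(w,"home.png")
for l,z in (("knob_grip",79),("button_yellow",30)):
    for m in mark_of(w,l)[:1]: print(l,m["p"],m["location"],at_z(w,m["location"],z,pose))
print(read_time_s())
E
python3 -c "
import cv2,numpy as np
a=cv2.imread('pics/scene2.png')[130:260,240:400];b=cv2.imread('pics/home.png')[100:,140:500]
cv2.imwrite('pics/l2.png',np.hstack([cv2.resize(a,(400,325)),cv2.resize(b,(390,325))]))"
```

```text
10 [598.5 119.6  96.6] [ 0.7 -0.3 -6. ]
6 [598.4 119.6  92.6] [ 0.  -0.2 -5.6]
1 [598.3 119.7  87.6] [ 0.7  0.1 -5. ]
0 [598.4 119.7  86.9] [-1.3 -0.3 -3.8]
[-0.5 -0.4  0.2]
knob_grip 0.67 [326.4, 213.0] [599.1 120.3  79. ]
button_yellow 0.63 [193.6, 367.2] [476.1 -64.1  30. ]
19.2833
```

View pics/l2.png

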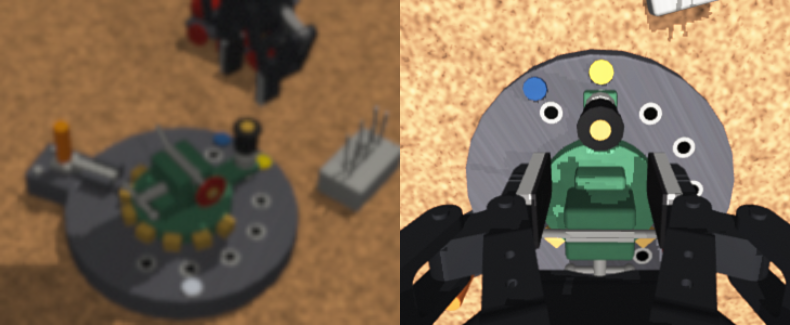

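```bash
python3 - <<'E'
from h import *
np.set_printoptions(precision=1,suppress=True)
q=np.load("base.npy");yaw=np.degrees(q[2]);u=np.array([np.cos(q[2]),np.sin(q[2]),0])
b=np.load("boltback.npy");print(b)
reach([b[0],b[1],168],down(yaw-90))
move_linear([b[0],b[1],78],speed=90);print(read_contact_force())
command_gripper(0,40);print("open",read_opening())
p=np.array(read_tcp_pos())
for d in (12,18,20,21.5):
    move_linear(p+u*d,speed=30);print(d,np.dot(np.array(read_tcp_pos())-p,u),read_contact_force()@u if hasattr(read_contact_force(),'shape') else np.dot(read_contact_force(),u))
command_gripper(0.5);sleep(.2)
t=np.array(read_tcp_pos());move_linear([t[0],t[1],168],speed=120)
move_linear([t[0],t[1],230],speed=150)
pose=(np.array(read_tcp_pos()),np.array(read_orientation()))
w=camera("wrist");save(w,"end_w.png");c=camera("scene");save(c,"end.png")
for l,z in (("knob_grip",79),("bolt_grip",72),("button_yellow",30)):
    for m in mark_of(w,l)[:1]: print(l,m["p"],m["location"],at_z(w,m["location"],z,pose))
print(read_time_s(),read_contact_force())
E
python3 -c "
import cv2,numpy as np
a=cv2.imread('pics/end.png')[130:260,240:400];b=cv2.imread('pics/end_w.png')[:300,140:500]
cv2.imwrite('pics/l3.png',np.hstack([cv2.resize(a,(400,325)),cv2.resize(b,(390,325))]))"
```

```text
[492.6 -22.7  78.4]
[-0.2 -0.2  0. ]
open 0.17367775327748167
12 12.61610507556582 1.195885080972415
18 18.654061327543957 1.3581215512576603
20 19.885954100742943 -1.960329651050678
21.5 19.98390813876122 -5.893694946475058
bolt_grip 0.64 [323.6, 183.9] [511.2  -9.3  72. ]
button_yellow 0.42 [325.3, 186.4] [500.6 -18.1  30. ]
25.2333 [ 0.6  0.5 -0.6]
```

View pics/l3.png

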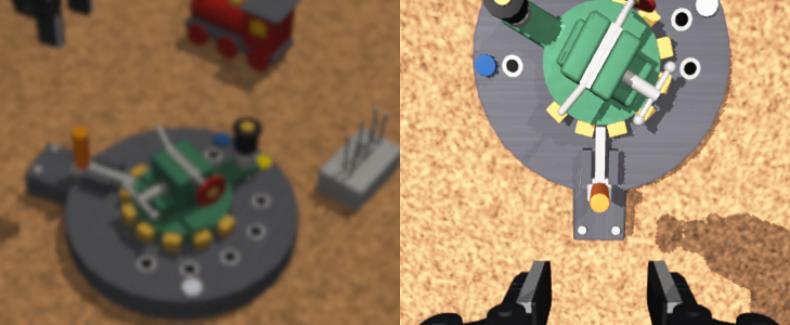

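The bolt is in: it travelled 20 mm to the stop and the post is back at about (511, -10). The knob stands beside the yellow button, the gripper is clear, and nothing else has moved.

```bash
python3 -c "
from cell import *
close_job();print(read_time_s())"
```

```text
the job is handed in; nothing more can be done
the job is handed in; nothing more can be done
```

The job is done and handed in at about 25 s of the 54 s allowed. No verdict came back, so the result rests on my own checks.

**What I did:**
- Slid the lock bolt 20 mm back to its stop.
- Drew the index pin up 17 mm and swung the vise +60° to the hole beside the yellow button.
- Lowered the pin home and let go.
- Slid the bolt 20 mm in again, then released it and lifted clear.

**Last checks:**
- **Pin:** The downward pull eased steadily from 6.6 N to 3.8 N as I lowered it. It went to its original height without catching on the plate. The knob was at (599, 120), and the button had been measured at (598, 143), so they are about 22 mm apart.
- **Bolt:** The stop reaction rose to about 6 N at 20 mm of travel, and the post is back where it started, at about (511, -9).
- **Robot and bystanders:** The final force on the tool was about 0.6 N per axis or less. The locomotive and tweezer block looked undisturbed in the last picture. I did not re-measure the bystanders, and the spinning top and key were outside the part I viewed.

**Readings that disagreed:** After the pin was home, the network put the yellow button in clearly wrong places in both wrist pictures. In the last one it also missed the knob, which was cut off at the edge. I ignored those readings because the pictures themselves showed the knob beside the yellow button.

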